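# Zero the photometer and hold the long cell in its beam

### The job

Zero the open photometer: press its sprung shutter lever down to the stop and let it spring all the way back up. Then take the long glass cell out of its stand, gripping it only by its two broad frosted faces and never touching its clear end windows, and hold it still and upright in the light path, midway between the two lens barrels, with the beam passing lengthwise through the middle of both windows and the cell touching nothing but the fingers. Finish while still holding it there, and leave the small square cell and everything else on the bench where it is.

Things in the scene. Friction and masses are not known exactly. Their poses are not given: they have to be found in the camera images.
- photometer: open photometer, fixed: base plate 110 (x) x 320 (y) mm, top at 20 mm; two grey housings 80 x 90 mm, 135 mm high, centred 105 mm either side of the middle: lamp at +y (slots on top, lever on its front), detector at -y (dark display). From each a dark lens barrel 30 mm across looks inward, ends 80 mm apart. Origin: centre of underside; y along the beam, -x front (to the robot), z up
- beam_mid (a point): middle of the light path: on the beam axis, halfway between the two barrel ends, 110 mm above the worktop; axes as the photometer's (beam along y). The gap is open above and to +x and -x
- shutter_lever (a joint): sprung lever on the front of the lamp housing: 0 at rest (arm 0.35 rad above level, pointing to the photometer's -x), grows as it is pressed down, stop at 0.70 (0.35 rad below level). Springs back to 0 when let go; about 1 N at the grip to start, 4 N at the stop. Pivot along y, 90 mm from the grip's axis, 105 mm above the worktop
- lever_grip (a point): middle of the lever's white T-grip, a bar 16 mm thick and 50 mm long along the photometer's y; 136 mm above the worktop at rest, 74 mm at the stop, about 142 mm in front of the beam line in both, 5 mm more halfway
- long_cell: the long glass cell, loose, about 40 g: 14 (x) x 32.5 (y) x 60 (z) mm, its top 6 mm a white stopper. Origin: centre of its underside. The broad faces at +-x, 14 mm apart, are frosted, to be gripped; the narrow ends at +-y are the clear windows, 12.5 mm wide. Stands upright in its stand's pocket, lowest 10 mm inside, 50 mm showing; its y runs along the stand's y
- cell_mid (a point): centre of the long cell, 30 mm above its underside; axes as the cell's
- window_a: clear window at the +y end of the long cell; origin 14.75 mm from the cell's axis and 28 mm above its underside. Not to be touched by fingers or arm
- window_b: clear window at the -y end of the long cell, likewise
- stand_long: grey plastic block that holds the long cell, fixed: 60 (x) x 80 (y) x 30 (z) mm, origin centre of its underside; pocket in the middle 17 (x) x 35.5 (y) mm, 10 mm deep, floor 20 mm above the worktop. Stands to the left or to the right of the photometer
- stand_square: a like block with the small square cell, on the other side of the photometer, fixed
- square_cell: small square glass cell, 12.5 x 12.5 x 45 mm with a white stopper, loose, in its stand; origin centre of its underside; to be left alone
- timer: flat bench timer, 62 x 66 x 18 mm, loose, near the front edge of the worktop; origin centre of its underside; to be left alone
- dish: clear round petri dish, 94 mm across, 16 mm high, loose, near the front edge; origin centre of its underside; to be left alone
- bottle: cream-white wide-mouth plastic bottle, 65 mm across, 150 mm high, loose, behind the work on the left; origin centre of its underside; to be left alone
There are look-alikes about, which are no part of the job. What is shaped like the long_cell but black or pink is not meant.

How it is judged:
By the outcome, as a careful person would: the job done as asked, in the order asked, and still so for the second after the job is handed in, while the arm keeps its last pose, push and grip.
It also fails if it takes over 58 s, if anything falls off the work surface, if the arm or the gripper's body presses on something with over 40 N, if the wrist force passes 120 N, or if a joint passes its speed limit or range.

### The arm

A 6-joint arm with a two-finger parallel gripper is mounted at the origin on a cart in front of the work surface, level with it; the furniture and walls round the work are solid. World frame = base frame: x ahead of the robot, y to its left, z up, the work surface at z = 0. Lengths are in mm, angles in rad, forces in N, time in s.
With the tool pointing down it reaches from about 275 to 1000 mm from the base axis. Payload 8.4 kg.
Tool frame: the origin (TCP) lies midway between the tips of the shut fingers; the grasp point (between the pads) lies robot.pinch_z behind it (robot.pinch_z is the distance from the TCP to the grasp point, in mm); z points along the fingers, y is the line along which they close (so a half turn about z gives the same grasp; the last joint's range is limited). The gripper opens to 85 mm and grips with 20 to 120 N. Pads are 22 mm wide; open, the fingers measure 114 mm over their backs; the gripper's body (76 mm by 85 mm) begins 54 mm behind the grasp point. The pads swing forward as they close: fully open they stand 13 mm farther back than shut.
Start: joints at [-1.249, 0.353, 1.633, -0, 1.155, -0.002], TCP at [198.856, -592.524, 231.281] pointing down, gripper open.
Joint ranges: [-2.63, 2.63], [-0.92, 2.1], [0.06, 2.66], [-1.3, 4.44], [0, 2.69], [-3.02, 3.02]. Speed limits (rad/s): [2.22, 2.22, 2.79, 3.14, 3.14, 3.14].

### API

Orientations are given as a 3x3 rotation matrix whose columns are the frame's x, y, z axes.
In Python, from bench import robot gives the robot as it stands. Calls block until the motion is done:
- robot.goto(position, orientation): joint-space move of the TCP to a pose.
- robot.servo_line(position, v=150, frame=None, guard=None): straight line of the TCP; frame=None keeps the orientation; v is the mean speed in mm/s. With guard (N) it stops when the force on the tool has changed by that much, and returns True; else False.
- robot.movej(angles): joint-space move.
- robot.grip(opening): finger opening in mm; the grip force is fixed at half the most; returns when the fingers have stopped.
- robot.hold(seconds).
- robot.inverse_kinematics(position, orientation): joint angles nearest the present ones, or None.
- robot.sense(): the state.
- robot.capture(name): name is "side" or "top" or "wrist"; returns a dict with "color" (400x640x3 uint8, red, green, blue), "fx", "fy", "cx", "cy" (pixels), "k1" (the pictures are not rectified: a ray, as slopes to the right and down, at radius r is drawn at 1 + k1 r^2 times it, then the intrinsics apply), "R" (3x3) and "t" (3): a world point X has camera coordinates R X + t. Camera axes: x right, y down, z forward; pixel columns grow to the right and rows downward; lengths in mm; the calibration is good to about 2 mm. A picture is of the moment at which its call begins. There is no depth.
A pose or a line that the arm cannot do raises robot.Unreachable and nothing moves.
- robot.close_job(): hands the job in; it is judged then, once.
Trained networks look in a picture, given as the dict that the camera call returned (one of the last four; its "shot" number tells which), for a name from the list of things; names that differ only in an ending like _2 or _b are one class to them, and where a whole thing is asked for, a point or a joint stands for the part that bears it (a point fixed in the world has none). Each returns a list of dicts, best first, with "score" (0 to 1); they miss things now and then, are a little off and sometimes report something else, mostly with a low value. They report only what shows in the picture. A call takes as long as a camera call. They do not tell look-alikes from the thing itself.
- robot.boxes_of(target, picture): "rect" ([left, top, right, bottom] as shares, 0 to 1, of the picture: columns of its width, rows of its height, round what is visible of it).
- robot.cut_out(target, picture): "mask" (400x640 bool, what is visible of it) and "rect" ([left, top, right, bottom] as shares, 0 to 1, of the picture: columns of its width, rows of its height, round what is visible of it).
The state is a dict: "time_s": time; "joint_pos": joint angles; "dq": joint speeds; "joint_torque": joint torques, N m; "eef_pos": TCP position; "eef_rot": TCP orientation; "force": force on the tool from outside, world axes, zero at the start; "torque": the same for the moment, N m; "opening": finger opening in mm; "gripper_force": force on a finger pad.
Only numpy, scipy, OpenCV 4.12 (cv2) and the standard library are available. Lean on these libraries where they do the work, as an engineer would, in place of code of your own. Each camera call takes 0.05 s, during which the arm holds its last target. There are 200 camera calls.

## Working session

There is one attempt and no reset: what is moved stays moved. The work goes in short steps, each a Python script; the robot and the scene stay as the last script left them, time stands still between calls to the robot, and variables do not carry over. Pictures are saved under pics/ and viewed, at most 10 in all, crops included, and the job is handed in when it is done.

```bash
ls; mkdir -p pics; python3 - <<'E'
from bench import robot
import cv2,pickle
d={}
for n in("side","top"):
    p=robot.capture(n); d[n]=p; cv2.imwrite(f"pics/{n}0.png",p["color"][:,:,::-1])
    print(n,p["fx"],p["cx"],p["cy"],p["k1"],p["R"],p["t"])
    for t in("photometer","lever_grip","long_cell","stand_long","square_cell","bottle"):
        print(t,[(round(b["score"],2),[round(b["rect"][0]*640),round(b["rect"][1]*400),round(b["rect"][2]*640),round(b["rect"][3]*400)]) for b in robot.boxes_of(t,p)][:5])
pickle.dump(d,open("d.pkl","wb"))
print(robot.pinch_z,robot.sense()["time_s"],robot.sense()["eef_rot"])
E
```

```text
pics
side 430.77552819153806 316.8782674870588 208.86246006725585 -0.031998170698708715 [[ 0.99979223 -0.01957947 -0.00566945]
 [-0.01298171 -0.3971727  -0.91765207]
 [ 0.01571539  0.91753501 -0.39734436]] [-525.77201465   90.53818354 1266.17301318]
photometer [(0.88, [295, 173, 361, 258])]
lever_grip []
long_cell [(0.87, [305, 268, 319, 296]), (0.66, [303, 317, 310, 351]), (0.59, [254, 293, 269, 323]), (0.55, [297, 283, 307, 308]), (0.55, [340, 293, 349, 323])]
stand_long [(0.92, [282, 294, 322, 328]), (0.42, [294, 290, 308, 312])]
square_cell [(0.75, [351, 160, 373, 203]), (0.42, [296, 284, 306, 312])]
bottle [(0.82, [350, 162, 375, 203])]
top 481.4649681541912 317.1635304636118 200.36902753851038 -0.1278216685434082 [[-0.01738692 -0.99980721 -0.00912379]
 [-0.99715194  0.01800908 -0.07323715]
 [ 0.07338734  0.00782443 -0.99727282]] [ -21.87787161  536.42533762 1506.51922586]
photometer [(0.89, [243, 161, 348, 227]), (0.75, [341, 245, 367, 270])]
lever_grip [(0.46, [249, 190, 264, 230])]
long_cell [(0.5, [423, 237, 435, 248]), (0.49, [423, 211, 434, 218]), (0.4, [391, 201, 403, 212]), (0.38, [424, 182, 434, 191])]
stand_long [(0.57, [410, 201, 440, 226])]
square_cell []
bottle [(0.69, [210, 138, 235, 167])]
18.700000000000003 0.7 [[ 9.48036249e-01  3.18162333e-01  6.10337864e-06]
 [ 3.18162333e-01 -9.48036249e-01 -2.44315228e-05]
 [-1.98696611e-06  2.51038344e-05 -1.00000000e+00]]
```

```bash
python3 - <<'E'
import cv2,numpy as np
t=cv2.imread("pics/top0.png")[120:300,180:460]; s=cv2.imread("pics/side0.png")[150:360,220:400]
cv2.imwrite("pics/topc.png",cv2.resize(t,(784,504),interpolation=cv2.INTER_CUBIC))
cv2.imwrite("pics/sidec.png",cv2.resize(s,(514,600),interpolation=cv2.INTER_CUBIC))
E
```

```text
(no output)
```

View pics/topc.png

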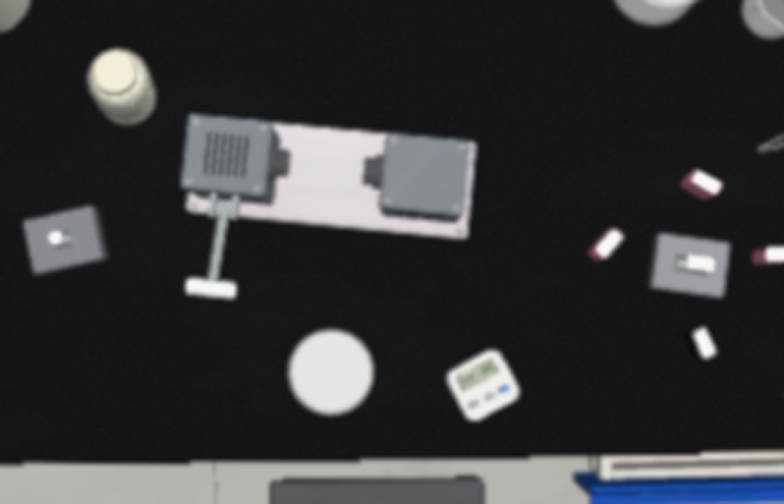

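View pics/sidec.png

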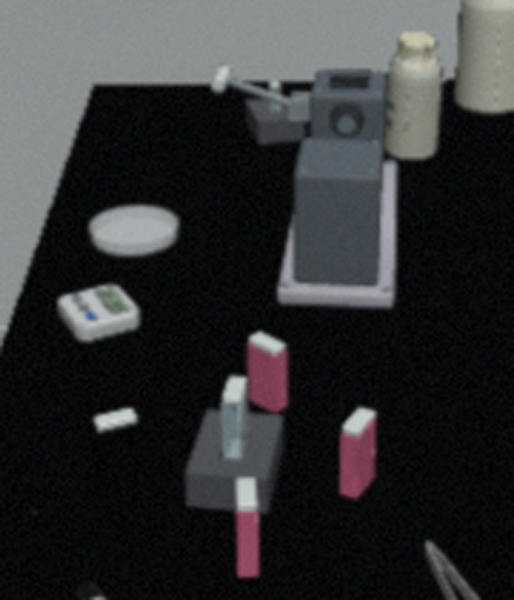

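Top crop: the photometer's lamp is at crop (228,158), its detector at (427,176) and the T-grip at (211,289). There are five candidates shaped like the long cell. In the top crop they are:
- Pink: (704,184), (606,244) and (772,255).
- Black: (705,343), where only the stopper shows.
- Clear glass: (698,263), standing in the right-hand grey stand.

The clear one fits: it is glass, not pink or black, and it stands in the stand. Side crop (234,418) shows the same. I'll confirm it with a wrist close-up.

```bash
cat > h.py <<'E'
from bench import robot
import numpy as np,cv2,pickle
def rays(p,uv):
    uv=np.atleast_2d(np.array(uv,float)); d=np.c_[(uv[:,0]-p["cx"])/p["fx"],(uv[:,1]-p["cy"])/p["fy"]]
    s=d.copy()
    for _ in range(20): s=d/(1+p["k1"]*(s**2).sum(1,keepdims=True))
    return -p["R"].T@p["t"], np.c_[s,np.ones(len(s))]@p["R"]
def plane(p,uv,z):
    c,r=rays(p,uv); return c+r*((z-c[2])/r[:,2])[:,None]
def proj(p,X):
    X=np.atleast_2d(X)@p["R"].T+p["t"]; s=X[:,:2]/X[:,2:]; s=s*(1+p["k1"]*(s**2).sum(1,keepdims=True))
    return s*[p["fx"],p["fy"]]+[p["cx"],p["cy"]]
def down(yaw): # tool y axis at angle yaw in the plane, z down
    y=np.array([np.cos(yaw),np.sin(yaw),0]); z=np.array([0,0,-1.]); return np.c_[np.cross(y,z),y,z]
def show(name,im,x0=0,y0=0,x1=640,y1=400,s=1.25):
    cv2.imwrite("pics/"+name,cv2.resize(im[y0:y1,x0:x1,::-1],None,fx=s,fy=s,interpolation=cv2.INTER_CUBIC))
E
python3 - <<'E'
from h import *
p=pickle.load(open("d.pkl","rb"))["top"]
c=lambda a:np.array(a)/2.8+[180,120]
L=plane(p,c([(189,114),(274,123),(268,200),(181,189)]),135);D=plane(p,c([(388,134),(473,142),(464,218),(379,207)]),135)
print(L.mean(0),D.mean(0)); v=L.mean(0)-D.mean(0); print("len",np.linalg.norm(v)); m=(L.mean(0)+D.mean(0))/2
a=np.arctan2(-v[0],v[1]);print("mid",m,"yaw",a)
print("grip",plane(p,c([(211,289)]),140))
st=plane(p,c([(657,234),(730,242),(724,297),(651,289)]),30);print("stand",st,st.mean(0))
print("cell top",plane(p,c([(701,263)]),80))
s=plane(p,c([(698,184-0),(606,244),(772,255),(705,343)]),60);print("lookalikes",s)
w=robot.capture("wrist");print(w["fx"],w["R"],w["t"],-w["R"].T@w["t"])
print(proj(w,robot.sense()["eef_pos"]))
yaw=a
for X in ([m[0],m[1],180],):
  for k in(0,np.pi): print(robot.inverse_kinematics(X,down(yaw+k)))
E
```

```text
[602.92522416 130.92423805 135.        ] [579.12504873 -77.19876204 135.        ]
len 209.47942982682036
mid [591.02513645  26.862738   135.        ] yaw -0.11386167843289435
grip [[463.49126012 149.23646641 140.        ]]
stand [[ 519.49135432 -339.02115797   30.        ]
 [ 508.89908276 -422.09066242   30.        ]
 [ 446.95560958 -413.1137563    30.        ]
 [ 457.66293017 -330.30587609   30.        ]] [ 483.25224421 -376.13286319   30.        ]
cell top [[ 483.76111767 -376.68782015   80.        ]]
lookalikes [[ 572.34840353 -380.92939416   60.        ]
 [ 507.58330836 -276.1129402    60.        ]
 [ 491.88042563 -461.40990266   60.        ]
 [ 396.30018291 -382.96815727   60.        ]]
284.11773260372746 [[ 3.18266111e-01 -9.48001275e-01  5.15751426e-04]
 [-8.99267167e-01 -3.01732658e-01  3.16663804e-01]
 [-3.00042071e-01 -1.01247156e-01 -9.48537701e-01]] [-625.01307266  -42.28934499  379.10087857] [ 274.63727319 -566.89038024  373.30533186]
[[316.8831424 255.9583679]]
[ 4.28844849e-02  3.55028005e-01  1.75490050e+00 -4.44089210e-16
  1.03166415e+00  1.56746163e-01]
[ 4.28844849e-02  3.55028005e-01  1.75490050e+00 -4.44089210e-16
  1.03166415e+00 -2.98484649e+00]
```

```bash
python3 - <<'E'
from h import *
a=-0.114
robot.goto([560,10,270],down(a)); robot.hold(0.2)
w=robot.capture("wrist");pickle.dump(w,open("w1.pkl","wb"));show("w1.png",w["color"])
print(robot.sense()["time_s"])
ax=np.array([np.cos(a),np.sin(a),0]);ay=np.array([-np.sin(a),np.cos(a),0]);m=np.array([591,26.9,0])
for P in [(0,0,110),(-142,105,136),(-40,60,135),(40,60,135),(-40,150,135),(-40,-60,135),(40,-60,135),(-40,-150,135),(0,40,110),(0,-40,110),(-55,-160,20),(-55,160,20)]:
    print(P,proj(w,m+ax*P[0]+ay*P[1]+[0,0,P[2]])*1.25)
E
```

```text
3.4917
(0, 0, 110) [[430.83955832 206.38440406]]
(-142, 105, 136) [[237.12129987  67.19137791]]
(-40, 60, 135) [[382.47184242 133.21848272]]
(40, 60, 135) [[490.13803829 133.34059493]]
(-40, 150, 135) [[380.89645299  -7.38025833]]
(-40, -60, 135) [[384.25081945 282.2403471 ]]
(40, -60, 135) [[478.56993583 282.11032036]]
(-40, -150, 135) [[385.36510341 371.24960141]]
(0, 40, 110) [[432.26761596 158.57470886]]
(0, -40, 110) [[429.49433338 250.49435048]]
(-55, -160, 20) [[375.93020113 319.26757733]]
(-55, 160, 20) [[369.95998365  25.1126202 ]]
```

View pics/w1.png

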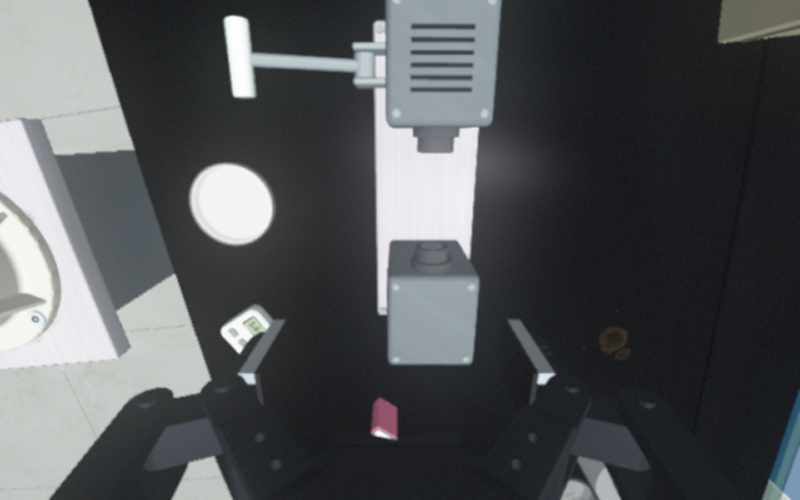

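The wrist view shows the lamp housing's inner top corners at (388,125) and (493,127). The detector top runs (388,282), (477,281), (388,363), (473,364), and the T-grip spans (236,17) to (243,97). I'll fit the photometer pose from these and the top view.

```bash
python3 - <<'E'
from h import *
from scipy.optimize import least_squares
w=pickle.load(open("w1.pkl","rb"));p=pickle.load(open("d.pkl","rb"))["top"]
P1=np.array([(-40,60,135),(40,60,135),(-40,-60,135),(40,-60,135),(-40,-150,135),(40,-150,135),(-142,105,140),(-55,-160,20)],float)
u1=np.array([(388,126),(493,127),(388,282),(477,281),(388,363),(473,364),(240,57),(379,315)])/1.25
P2=np.array([(40,150,135),(40,60,135),(-40,60,135),(-40,150,135),(40,-60,135),(40,-150,135),(-40,-150,135),(-40,-60,135),(-55,160,20),(-55,-160,20),(55,-160,20),(-142,105,143)],float)
u2=np.array([(189,114),(274,123),(268,200),(181,189),(388,134),(473,142),(464,218),(379,207),(186,211),(467,238),(475,141),(211,289)])/2.8+[180,120]
def T(q,P):
    c,s=np.cos(q[2]),np.sin(q[2]); return np.c_[q[0]+c*P[:,0]-s*P[:,1],q[1]+s*P[:,0]+c*P[:,1],P[:,2]]
for use in((1,0),(0,1),(1,1)):
    f=lambda q:np.r_[use[0]*(proj(w,T(q,P1))-u1).ravel(),use[1]*(proj(p,T(q,P2))-u2).ravel()]
    r=least_squares(f,[591,27,-.114],loss="soft_l1",x_scale=[1,1,.01]);print(r.x,np.abs(r.fun).mean())
print(np.round((proj(w,T(r.x,P1))-u1),1).tolist());np.save("ph.npy",r.x)
print("grip",T(r.x,P1[6:7]))
E
```

```text
[ 5.94675698e+02  3.11514951e+01 -1.21843594e-01] 0.5845125835658264
[ 5.91569865e+02  2.73183546e+01 -1.16286863e-01] 0.1916628258525918
[ 5.93866222e+02  3.01481164e+01 -1.20586494e-01] 1.2435111460521986
[[-1.4, 1.4], [1.1, 1.4], [-1.1, -3.1], [3.5, -2.0], [-0.9, 3.8], [0.1, 3.2], [-1.3, 1.6], [-1.6, 1.2]]
grip [[465.52830843 151.46744688 140.        ]]
```

```bash
python3 - <<'E'
from h import *
a=-0.118; R=down(a); x,y=462.5,150
robot.grip(0)
robot.goto([x,y,185],R)
robot.servo_line([x,y,100],v=70)
s=robot.sense();print(s["eef_pos"],s["force"],s["time_s"])
g=robot.servo_line([x,y,74],v=30,guard=9)
s=robot.sense();print(g,s["eef_pos"],s["force"],s["time_s"])
robot.hold(0.2)
s=robot.sense();print(s["eef_pos"],s["force"]);c=robot.capture("side");show("s1.png",c["color"],250,140,400,240,4)
w=robot.capture("wrist");pickle.dump(w,open("w2.pkl","wb"));show("w2.png",w["color"])
E
```

```text
[462.79899544 150.0867555  100.40531971] [-1.82526091  0.22083836  2.10962693] 6.4083
True [464.58591149 150.36169126  81.08630137] [-2.14717564 -1.26367956 14.01277544] 7.0583
[464.50794595 150.36178155  81.30588882] [-1.52259211 -2.09679579 11.52360577]
```

View pics/s1.png

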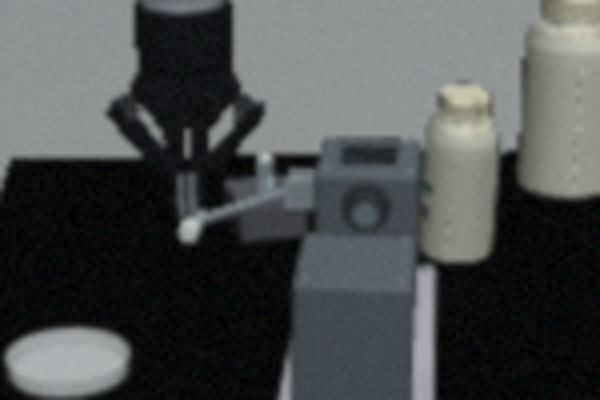

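The side view shows the lever grip at (188,230), arm below level under the fingertips. TCP z is 81 with 11.5 N, so it is at the stop. Next I'll release it and go look at the cell.

```bash
python3 - <<'E'
from h import *
a=-0.13
e=robot.sense()["eef_pos"]
robot.servo_line([e[0]-2,e[1],190],v=90); robot.servo_line([e[0]-2,e[1],240],v=150)
robot.hold(0.3)
c=robot.capture("side")
robot.grip(60)
robot.goto([483.5,-376.5,200],down(a)); robot.hold(.3)
w=robot.capture("wrist");pickle.dump(w,open("w3.pkl","wb"))
c2=robot.capture("side");pickle.dump(c2,open("s3.pkl","wb"))
im=np.hstack([cv2.resize(w["color"][60:330,140:500],(600,450),interpolation=2),np.vstack([cv2.resize(c["color"][150:230,255:375],(195,130),interpolation=2),cv2.resize(c2["color"][210:345,265:350],(195,310),interpolation=2)[:310],np.zeros((10,195,3),np.uint8)])])
show("c3.png",im,0,0,im.shape[1],im.shape[0],1)
print(robot.sense()["time_s"],robot.sense()["force"],robot.sense()["eef_pos"])
for t in("long_cell","stand_long"): print(t,[(round(b["score"],2),np.round(np.array(b["rect"])*[640,400,640,400])) for b in robot.boxes_of(t,w)][:4])
c,s=np.cos(a),np.sin(a)
for P in [(30,40,30),(30,-40,30),(-30,-40,30),(-30,40,30),(7,16.25,80),(-7,16.25,80),(7,-16.25,80),(-7,-16.25,80),(7,16.25,30),(-7,16.25,30)]:
    q=proj(w,np.array([483.3+c*P[0]-s*P[1],-376.3+s*P[0]+c*P[1],P[2]]))[0];print(P,np.round((q-[140,60])*600/360,1))
E
```

```text
12.4667 [-0.14330137  0.29585742  0.88222614] [ 483.70486369 -376.23771255  200.06895333]
long_cell [(0.79, array([313.,  67., 348.,  99.])), (0.76, array([313., 164., 326., 205.])), (0.68, array([326., 230., 342., 277.])), (0.63, array([221., 181., 263., 211.]))]
stand_long [(0.93, array([294., 138., 348., 215.]))]
(30, 40, 30) [341.7 143.7]
(30, -40, 30) [338.  257.9]
(-30, -40, 30) [253.1 257.9]
(-30, 40, 30) [249.9 143.6]
(7, 16.25, 80) [308.3 197.5]
(-7, 16.25, 80) [283.7 197.5]
(7, -16.25, 80) [307.7 251.1]
(-7, -16.25, 80) [284.  251.1]
(7, 16.25, 30) [306.2 179.5]
(-7, 16.25, 30) [285.2 179.4]
```

View pics/c3.png

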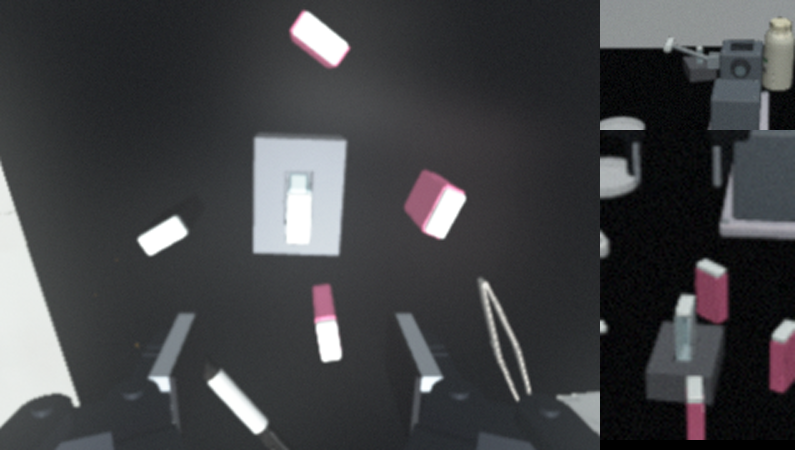

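The lever is back up (inset at top right, grip at (670,44)). The enlarged view confirms the clear glass cell with its white stopper at (298,215), standing in the grey stand. The pink cells at (320,38), (436,205) and (327,325) and the black one at (163,235) are outside it. I'll check the alignment from closer.

```bash
python3 - <<'E'
from h import *
a=-0.13
robot.servo_line([485,-374.8,105],v=150); robot.hold(.2)
w=robot.capture("wrist");pickle.dump(w,open("w4.pkl","wb"));show("w4.png",w["color"],160,90,480,330,2.5)
print(robot.sense()["time_s"],robot.sense()["eef_pos"])
c,s=np.cos(a),np.sin(a)
for P in [(30,40,30),(30,-40,30),(-30,-40,30),(-30,40,30),(7,16.25,80),(-7,16.25,80),(7,-16.25,80),(-7,-16.25,80)]:
    q=proj(w,np.array([485+c*P[0]-s*P[1],-374.8+s*P[0]+c*P[1],P[2]]))[0];print(P,np.round((q-[160,90])*2.5,1))
E
```

```text
13.6 [ 485.44700662 -375.1759737   105.94810871]
(30, 40, 30) [490.6 178.6]
(30, -40, 30) [480.3 408.3]
(-30, -40, 30) [306.7 408.5]
(-30, 40, 30) [296.8 178.6]
(7, 16.25, 80) [422.2 308.2]
(-7, 16.25, 80) [367.  308.3]
(7, -16.25, 80) [420.6 421.5]
(-7, -16.25, 80) [368.3 421.5]
```

View pics/w4.png

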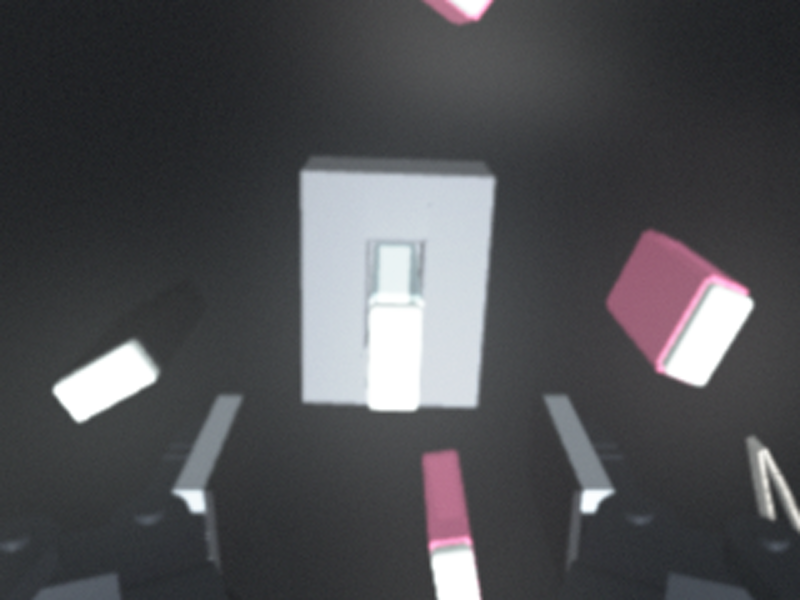

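The cell is centred between the fingers (cell midline 395, finger midline 393.5). The stand is turned about 0.02 rad more than assumed. Now the grasp.

```bash
python3 - <<'E'
from h import *
R=down(-0.148)
x,y=485.2,-374
robot.servo_line([x,y,90],v=60,frame=R)
g=robot.servo_line([x,y,41.5],v=70,guard=12);print(g)
robot.hold(.15);s=robot.sense();print(s["eef_pos"],s["force"],s["opening"])
robot.grip(0);robot.hold(.2)
s=robot.sense();print(s["eef_pos"],s["force"],s["opening"],s["gripper_force"])
robot.servo_line([x,y,125],v=80);robot.hold(.2)
s=robot.sense();print(s["eef_pos"],s["force"],s["opening"],s["gripper_force"],s["time_s"])
w=robot.capture("wrist");pickle.dump(w,open("w5.pkl","wb"))
c=robot.capture("side");pickle.dump(c,open("s5.pkl","wb"))
im=np.hstack([cv2.resize(w["color"][160:330,230:400],(510,510),interpolation=2),cv2.resize(c["color"][190:310,260:350],(270,360),interpolation=2)[:360].repeat(1,0) if 0 else np.vstack([cv2.resize(c["color"][190:310,260:350],(270,360),interpolation=2),np.zeros((150,270,3),np.uint8)])])
show("c5.png",im,0,0,im.shape[1],im.shape[0],1)
E
```

```text
False
[ 485.54019243 -374.24807713   42.03045082] [ 0.64759386 -0.40463547  0.58918355] 59.90595850216305
[ 485.31199633 -374.11203655   41.76573854] [0.06158778 0.58002501 4.23393181] 13.45916835157684 58.811078667640686
[ 484.98002523 -373.8256352   124.46804471] [-0.08150713 -0.29599449 -0.38251194] 13.308478101779459 58.46657037734985 17.0667
```

View pics/c5.png

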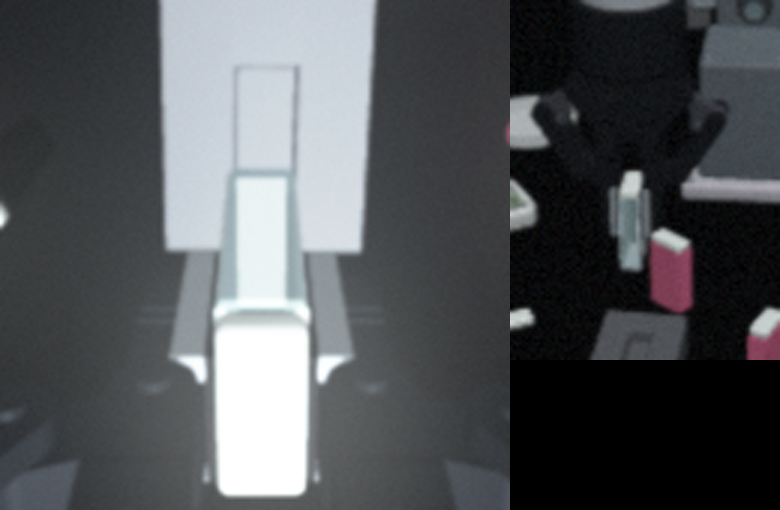

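The cell is held upright by its broad faces, and its end windows are free. Next I'll estimate its offset along the tool's x, then carry it to a point above the gap and check there.

```bash
python3 - <<'E'
from h import *
w=pickle.load(open("w5.pkl","rb"));R=down(-.148);e=np.array([484.98,-373.83,124.47])
for o in(-3,0,3):
  print(o,[round(proj(w,e+R[:,0]*(o+k)+[0,0,dz])[0,1],1) for k,dz in((16.25,-21.75),(16.25,38.25),(-16.25,38.25))])
print("obs",217.3,266,324.7)
m=np.load("ph.npy"); print(m)
e=robot.sense()["eef_pos"]
robot.servo_line([485,-374,215],v=200)
a=-.118; R=down(a); xy=np.array([593,29.5])
robot.goto([xy[0],xy[1],215],R)
robot.servo_line([xy[0],xy[1],170],v=100);robot.hold(.3)
s=robot.sense();print(s["eef_pos"],s["opening"],s["time_s"])
w=robot.capture("wrist");c=robot.capture("side");t=robot.capture("top")
pickle.dump((w,c,t,s["eef_pos"]),open("d6.pkl","wb"))
show("w6.png",w["color"],120,0,520,300,2)
E
```

```text
-3 [np.float64(220.9), np.float64(275.2), np.float64(335.9)]
0 [np.float64(216.4), np.float64(269.0), np.float64(330.8)]
3 [np.float64(211.9), np.float64(262.7), np.float64(325.5)]
obs 217.3 266 324.7
[ 5.93866222e+02  3.01481164e+01 -1.20586494e-01]
[593.32571084  29.5194156  170.58770887] 13.294333394068982 20.2083
```

View pics/w6.png

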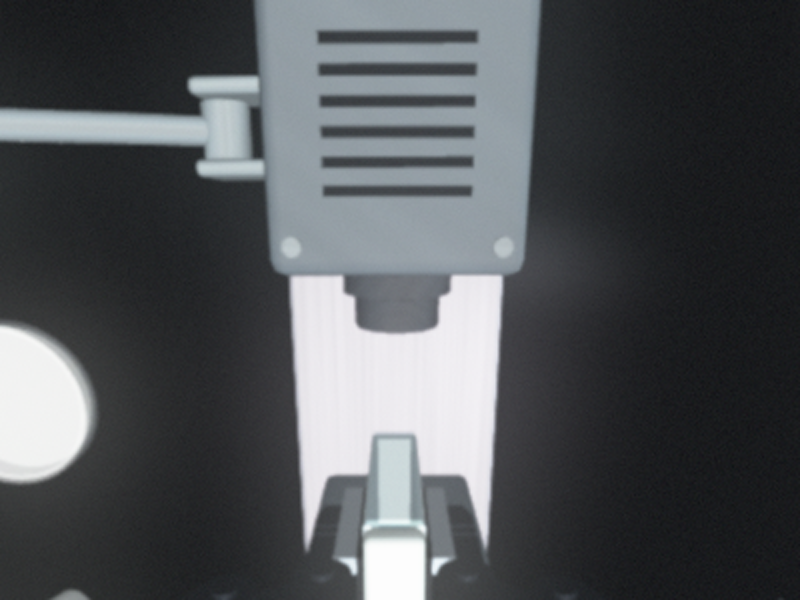

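The wrist view shows the lamp's axis at column 397 (barrel at (397,330)) and the cell's bottom edge at (394,434). So the cell is about 1 mm short in x, and the yaw matches.

```bash
python3 - <<'E'
from h import *
w,c,t,e=pickle.load(open("d6.pkl","rb"))
a=-.118;X=np.array([np.cos(a),np.sin(a),0]);Y=np.array([-np.sin(a),np.cos(a),0])
f=lambda u,v,z:((lambda q:(round(q@X,2),round(q@Y,2)))(plane(w,[(120+u/2,v/2)],z)[0]-e))
print("lamp edge -> mid", f(272,273,135),f(523,273,135),"slots",f(397.5,191,135),f(398,37,135),"screws",f(291,247,135),f(504,247,135))
print("cell bottom edge",f(372,434,e[2]-21.75),f(415,434,e[2]-21.75))
print("base edges z20",f(291,276,20),f(503,276,20),f(303,500,20),f(492,500,20))
show("m6.png",np.vstack([cv2.resize(c["color"][140:260,260:400],(560,480),interpolation=2)]),0,0,560,480,1)
E
```

```text
lamp edge -> mid (np.float64(-38.61), np.float64(63.49)) (np.float64(38.44), np.float64(63.5)) slots (np.float64(-0.16), np.float64(87.15)) (np.float64(-0.11), np.float64(127.05)) screws (np.float64(-32.35), np.float64(71.21)) (np.float64(32.13), np.float64(71.22))
cell bottom edge (np.float64(-8.0), np.float64(15.92)) (np.float64(5.31), np.float64(15.91))
base edges z20 (np.float64(-53.03), np.float64(50.6)) (np.float64(54.33), np.float64(50.61)) (np.float64(-53.31), np.float64(-76.24)) (np.float64(55.74), np.float64(-76.32))
```

View pics/m6.png

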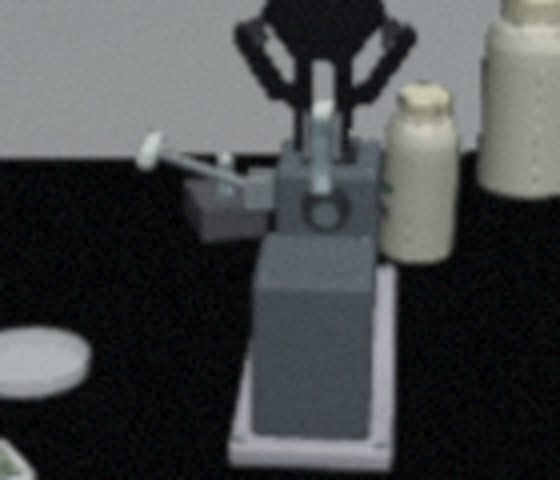

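```bash
python3 - <<'E'
from h import *
e=pickle.load(open("d6.pkl","rb"))[3]
a=-.118;X=np.array([np.cos(a),np.sin(a),0]);Y=np.array([-np.sin(a),np.cos(a),0])
T=e+1.3*X+1.9*Y; T[2]=103.75; print(T)
robot.servo_line([T[0],T[1],170],v=40)
robot.servo_line(T,v=50,guard=8); cmd=T.copy()
for _ in range(2):
    robot.hold(.5); s=robot.sense(); d=T-s["eef_pos"]; print(np.round(d,2),s["force"]); 
    if np.linalg.norm(d)>.3: cmd=cmd+d; robot.servo_line(cmd,v=10)
robot.hold(.5);s=robot.sense();print(s["eef_pos"],s["eef_rot"],s["opening"],s["gripper_force"],s["time_s"])
w=robot.capture("wrist");c=robot.capture("side");pickle.dump((w,c,s["eef_pos"]),open("d7.pkl","wb"))
im=np.hstack([cv2.resize(w["color"][80:340,210:430],(440,520),interpolation=2),cv2.resize(c["color"][150:254,275:347],(360,520),interpolation=2)])
show("c7.png",im,0,0,800,520,1)
E
```

```text
[594.8403508   31.25315889 103.75      ]
[-0.02  0.01 -0.01] [ 1.01401632 -0.75543254  0.49938141]
[ 0.01 -0.    0.01] [ 0.931721   -0.05904813  0.10234226]
[594.86315703  31.25387609 103.74963638] [[ 1.17731978e-01  9.93045408e-01  5.93947116e-06]
 [ 9.93045408e-01 -1.17731978e-01  3.39879674e-06]
 [ 4.07442518e-06  5.49801750e-06 -1.00000000e+00]] 13.250950168775287 58.48788142204285 23.5833
```

View pics/c7.png

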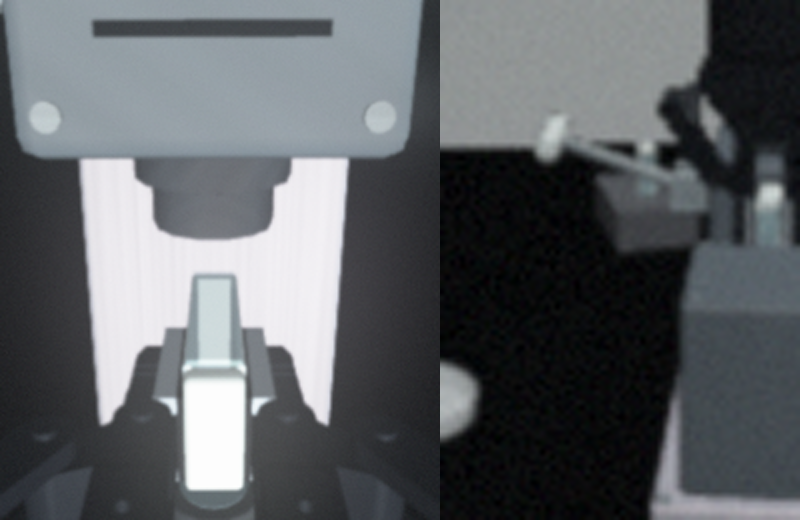

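```bash
python3 - <<'E'
from h import *
w,c,e=pickle.load(open("d7.pkl","rb"))
a=-.118;X=np.array([np.cos(a),np.sin(a),0]);Y=np.array([-np.sin(a),np.cos(a),0])
f=lambda u,v,z:((lambda q:(round(q@X,2),round(q@Y,2)))(plane(w,[(210+u/2,80+v/2)],z)[0]-e))
print("barrel end top",f(213,239,125),"sides",f(153,226,110),f(273,226,110))
print("lamp edge",f(212,157,135),"screws",f(45,117,135),f(380,117,135))
print("cell bottom +y",f(192,275,82),f(237,275,82),"stopper edges",f(214,376,142),f(214,490,142))
print("det barrel end?",f(213,507,125))
E
```

```text
barrel end top (np.float64(-1.52), np.float64(41.41)) sides (np.float64(-16.5), np.float64(39.9)) (np.float64(13.46), np.float64(39.9))
lamp edge (np.float64(-1.71), np.float64(61.59)) screws (np.float64(-33.77), np.float64(69.35)) (np.float64(30.56), np.float64(69.35))
cell bottom +y (np.float64(-8.04), np.float64(15.55)) (np.float64(5.91), np.float64(15.55)) stopper edges (np.float64(-1.31), np.float64(16.81)) (np.float64(-1.3), np.float64(-12.9))
det barrel end? (np.float64(-1.53), np.float64(-33.97))
```

The cell is on the axis to about 0.4 mm (barrel -1.5, cell -1.1 to -1.3), and midway between the barrels to about 1 mm. I'll make one small trim in x, then hand in.

```bash
python3 - <<'E'
from h import *
robot.servo_line([594.55,31.28,103.75],v=5); robot.hold(1)
s=robot.sense();print(s["eef_pos"],s["force"],s["opening"],s["time_s"])
print(robot.close_job())
E
```

```text
[594.53117898  31.27653287 103.73951789] [-0.32024911 -1.43399188 -0.14891388] 13.322515033395764 24.9333
the job is handed in; nothing more can be done
None
```

I pressed the shutter lever to its stop and saw it spring back up, and the job is handed in at about 25 s with the arm still holding the long cell upright in the light path by its frosted faces. By my image measurements it sits within about 0.5 mm of the beam axis and about 1 mm of midway between the barrels; no verdict came back.

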